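Index the green filter on the microscope lamp's ratchet wheel

TASK

Two filter wheels stand on the microscopy bench. On the one with the blue knob, turn the knob clockwise (seen from above) until the green filter stands at the red pointer, with the yellow pawl dropped in behind that tooth, then let go so that the wheel rests on the pawl there. The wheel only ratchets forward, so do not click past the green filter, and leave the wheel with the black knob as it is.

Things in the scene. Friction and masses are not known exactly. Their poses are not given: they have to be found in the camera images.
- blue_grip (a point): Centre of the blue knob's bar, on the wheel's vertical axis: x along the bar, y across, z up; turns with the wheel. Bar 50 long, 14 wide, 36 mm tall (18 above, 18 below this point) on a 40 mm round collar 7 mm high. Toothed aluminium wheel, 144 mm wide, top 25 mm below this point; filters lie in its face. Fixed grey housing 190x174x40 mm; red pointer beside the rim. Things nearby are lower.
- blue_wheel (a joint): Blue-knob wheel's angle (rad), growing as the knob turns clockwise from above. Pawl holds it every 0.524 (30 deg): 0, 0.524, 1.047, 1.571... Green is at the pointer at 1.571. Starts held at about 0.524 or 1.047. Takes about 0.07 N m. A light spring draws it back: let go between teeth, it runs back to the tooth just passed, so turn some 0.2 (under 0.4) past 1.571, then let go.
- blue_pawl (a joint): Angle (rad) of that wheel's sprung yellow pawl, a 40 mm arm on the housing whose nose rides on the teeth: about 0 when dropped in behind a tooth, up to about 0.2 as a tooth lifts it.
- black_wheel (a joint): Angle (rad) of the other wheel, of the same make with a black knob, held on its own pawl at 0; to be left there.

How it is judged:
By the outcome, as a careful person would: the job done as asked, in the order asked, and still so for the second after the job is handed in, with the robot touching nothing.
It also fails if it takes over 35 s, if anything falls off the work surface, if the arm or the gripper's body presses on something with over 40 N, if the wrist force passes 120 N, or if a joint passes its speed limit or range.

ROBOT

A 6-joint arm with a two-finger parallel gripper is mounted at the origin on the work surface. World frame = base frame: x ahead of the robot, y to its left, z up, the work surface at z = 0. Lengths are in m, angles in rad, forces in N, time in s.
With the tool pointing down it reaches from about 0.3 to 0.875 m from the base axis. Payload 6.4 kg.
Tool frame: the origin (TCP) lies midway between the tips of the shut fingers; the grasp point (between the pads) lies 19 mm behind it; z points along the fingers, y is the line along which they close (so a half turn about z gives the same grasp; the last joint's range is limited). The gripper opens to 85 mm and grips with 20 to 120 N. Pads are 22 mm wide; open, the fingers measure 114 mm over their backs; the gripper's body (76 mm by 85 mm) begins 54 mm behind the grasp point. The pads swing forward as they close: fully open they stand 13 mm farther back than shut.
Start: joints at [-1.339, 0.181, 1.607, -0, 1.354, -0.206], TCP at [0.244, -0.521, 0.192] pointing down, gripper open.
Joint ranges: [-2.99, 2.99], [-0.89, 2.07], [0.3, 2.58], [-1.14, 4.28], [0, 2.63], [-3.12, 3.12]. Speed limits (rad/s): [2.57, 2.57, 3.01, 3.14, 3.14, 3.14].

INTERFACE

Orientations are given as a unit quaternion [w, x, y, z].
In Python, from bench import sensors, vision, ctrl gives the robot as it stands.
- The arm moves only by the tool carry_out, never from a script. Its argument "deltas" is text: rows parted by semicolons, each of 7 numbers parted by spaces: the shift along the tool's x, y, z in mm, then the turn, a rotation vector about the tool's x, y, z in rad, then the closure, from 0 (fully open) to 1 (shut). In form: tx ty tz ax ay az claw; .... A call has 1 to 12 rows; each row is the pose to reach, as a shift and turn from the pose commanded when the call began, along the tool's axes at that moment; what a row does not reach only later rows make up. A row lasts 1/8 s, in which the tool goes at most 62.5 mm and 10.7 degrees, less where a joint would pass 70% of its speed; a pose out of reach is approached as far as the arm can. A call with a gripper value outside its range is refused whole. The fingers move at their own pace and stop on an object; the grip force is fixed at half the most. Time passes only in rows, so rows that repeat a pose let the fingers close. It gives the time, the measured TCP pose, the force, the opening and the grip force at its end, in the units of the state.
- sensors.get_obs(): the state, without advancing time (a new reading comes with each control period).
- vision.camera(name): name is "scene" or "top" or "wrist"; returns the picture (384x512x3 uint8, blue, green, red); there is no depth.
- vision.camera_model(name): a dict with "K" (3x3 intrinsics, pixels), "extrinsics" (4x4, takes a point from world to camera coordinates); the wrist camera has in their place "hand_eye" (4x4, takes a point from camera to tool coordinates, whose origin is the TCP and whose axes are the flange's). Camera axes: x right, y down, z forward; pixel columns grow to the right and rows downward; lengths in m; the calibration is good to about 2 mm. The wrist camera is an equidistant fisheye: a pixel r from the principal point sees the ray r / f radians off the axis. A picture is of the moment at which its call begins: read the wrist's pose just before it. camera_model takes no time and is no camera call.
- ctrl.hand_in(): hands the job in; it is judged then, once.
The state is a dict: "time_s": time; "q": joint angles; "dq": joint speeds; "joint_efforts": joint torques, N m; "eef_pos": TCP position; "eef_rot": TCP orientation; "wrist_force": force on the tool from outside, world axes, zero at the start; "torque": the same for the moment, N m; "opening": opening from 0.0 (shut) to 1.0 (fully open); "grasp_force": force on a finger pad.
Only numpy, scipy, OpenCV 4.12 (cv2) and the standard library are available. Lean on these libraries where they do the work, as an engineer would, in place of code of your own. Each camera call takes 0.05 s, during which the arm holds its last target. There are 200 camera calls.

## Working session

There is one attempt and no reset: what is moved stays moved. The work goes in short steps, Python scripts to look and compute and a tool call to move; the robot and the scene stay as the last step left them, time stands still between calls to the robot, and variables do not carry over. Pictures are saved under pics/ and viewed, at most 10 in all, crops included, and the job is handed in when it is done.

Besides the shell and the picture viewer there is one more tool, called after "Request:" by a JSON object that holds its "op" and its "data". carry_out: Moves the arm, as the interface text tells. Its arguments: {"type":"object","properties":{"deltas":{"type":"string"}},"required":["deltas"]}

```bash
mkdir -p pics
python3 - <<'E'
from bench import sensors, vision
import cv2, numpy as np
o=sensors.get_obs(); print(o)
for n in("top","scene"):
    m=vision.camera_model(n); print(n,m)
    cv2.imwrite(f"pics/{n}0.png",vision.camera(n))
print(vision.camera_model("wrist"))
E
```

```text
{'time_s': 0.0, 'q': array([-1.33928904e+00,  1.81531637e-01,  1.60805134e+00, -1.25433902e-05,
        1.35378837e+00, -2.06281413e-01]), 'dq': array([ 0.00016082,  0.00172429, -0.00117031,  0.00077413, -0.00111533,
        0.00085397]), 'joint_efforts': array([ 2.99924468e-04, -4.44884419e+01, -3.51329863e+01, -3.15370989e-04,
        9.17756668e-03,  2.58589660e-05]), 'eef_pos': array([ 0.24363573, -0.52012637,  0.19086856]), 'eef_rot': array([-8.89195349e-04,  9.76137458e-01,  2.17151724e-01, -1.73398405e-05]), 'wrist_force': array([ 0.07618811, -0.63438622,  0.58787119]), 'torque': array([-0.00572983, -0.00893768,  0.00071551]), 'grasp_force': 0.0, 'opening': 0.9986766040125454}
top {'K': array([[392.48779262,   0.        , 253.84578808],
       [  0.        , 392.48779262, 190.27649303],
       [  0.        ,   0.        ,   1.        ]]), 'extrinsics': array([[ 0.01209292, -0.99985649, -0.01186447, -0.02105721],
       [-0.99233781, -0.01054121, -0.12310384,  0.55785809],
       [ 0.12296111,  0.01326225, -0.99232287,  0.89964309],
       [ 0.        ,  0.        ,  0.        
[... 259 characters left out ...]

       [ 0.73397971, -0.33488246, -0.59087014, -0.36293451],
       [-0.54622615,  0.22595588, -0.80658598,  1.48378086],
       [ 0.        ,  0.        ,  0.        ,  1.        ]])}
{'K': array([[297.31863964,   0.        , 253.28283418],
       [  0.        , 297.31863964, 192.94840355],
       [  0.        ,   0.        ,   1.        ]]), 'hand_eye': array([[-8.37905353e-04, -9.61768646e-01, -2.73861953e-01,
         6.97869965e-02],
       [ 9.99999514e-01, -9.47903039e-04,  2.69327214e-04,
        -9.24249798e-04],
       [-5.18625048e-04, -2.73861594e-01,  9.61768973e-01,
        -1.82461042e-01],
       [ 0.00000000e+00,  0.00000000e+00,  0.00000000e+00,
         1.00000000e+00]])}
```

View pics/top0.png

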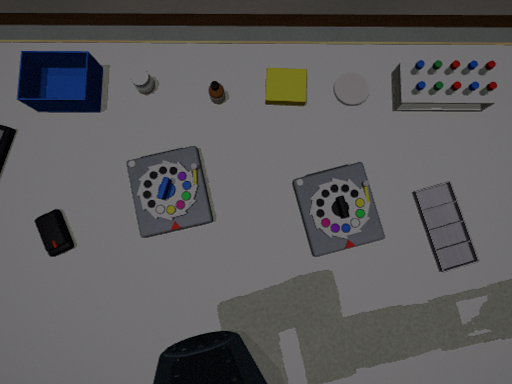

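View pics/scene0.png

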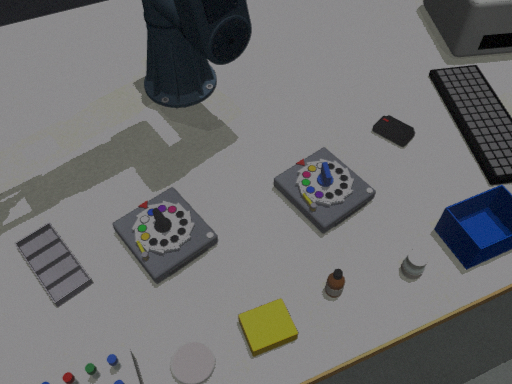

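The top view shows the blue knob near (167,188) with its red pointer at (176,226). In the scene view the knob is at about (325,175). Next I'll enlarge both.

Run:
```python
import cv2, numpy as np
a=cv2.imread("pics/top0.png")[140:245,118:223]; b=cv2.imread("pics/scene0.png")[140:245,270:375]
z=lambda i:cv2.convertScaleAbs(cv2.resize(i,(400,400),interpolation=cv2.INTER_CUBIC),alpha=1.5)
cv2.imwrite("pics/c0.png",np.hstack([z(a),z(b)]))
```

```text
(no output)
```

View pics/c0.png

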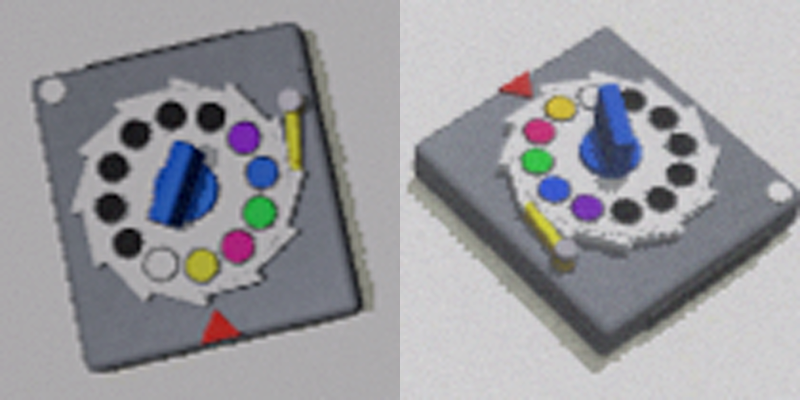

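```bash
cat > h.py <<'E'
from bench import sensors, vision
import cv2, numpy as np
from scipy.spatial.transform import Rotation as R
def pose():
    o=sensors.get_obs(); return o["eef_pos"],R.from_quat(o["eef_rot"],scalar_first=True)
def plan(p,yaw):  # shift mm and turn to reach p with tool x at yaw, pointing down
    q,r=pose(); t=R.from_euler("z",yaw)*R.from_euler("x",np.pi)
    print("shift",np.round(r.inv().apply(np.array(p)-q)*1000,1),"turn",np.round((r.inv()*t).as_rotvec(),3))
E
python3 - <<'E'
from h import *
T=np.array([(245,138),(262,173),(261,212),(238,247),(202,265),(161,264),(128,243),(111,208),(113,167),(136,134),(171,116),(210,117)])*.2625+[118,140]
S=(np.array([(588,208),(555,190),(538,161),(540,132),(561,108),(592,97),(631,100),(662,117),(683,144),(682,175),(661,199),(627,211)])-[400,0])*.2625+[270,140]
P=[(lambda m:m["K"]@m["extrinsics"][:3])(vision.camera_model(n)) for n in("top","scene")]
X=cv2.triangulatePoints(*P,T.T,S.T); X=(X[:3]/X[3]).T
c=X.mean(0); print(np.round(X,4),c,np.linalg.norm((X-c)[:,:2],axis=1).round(4))
d=X-c; print("radial angles deg",np.degrees(np.arctan2(d[:,1],d[:,0])).round(1))
plan([c[0],c[1],c[2]+.12],np.radians(163))
E
```

```text
[[0.5882 0.1558 0.0511]
 [0.5665 0.1443 0.0503]
 [0.5423 0.1443 0.0521]
 [0.5206 0.1576 0.0507]
 [0.5093 0.179  0.052 ]
 [0.5092 0.2031 0.0516]
 [0.5221 0.2246 0.0516]
 [0.5435 0.2357 0.0519]
 [0.569  0.2361 0.0523]
 [0.59   0.2232 0.051 ]
 [0.6013 0.2015 0.0512]
 [0.6009 0.1772 0.0515]] [0.55524936 0.1901955  0.05145125] [0.0477 0.0473 0.0477 0.0475 0.0473 0.0478 0.0478 0.047  0.0479 0.0479
 0.0474 0.0474]
radial angles deg [ -46.2  -76.2 -105.7 -136.7 -166.3  164.3  133.9  104.5   73.3   43.5
   13.8  -15.9]
shift [ 583.4 -511.2   20.5] turn [-0.000e+00 -2.000e-03 -2.407e+00]
```

Request:
{"op": "carry_out", "data": {"deltas": "583 -511 0 0 0 -2.407 0;583 -511 0 0 0 -2.407 0;583 -511 0 0 0 -2.407 0;583 -511 0 0 0 -2.407 0;583 -511 0 0 0 -2.407 0;583 -511 0 0 0 -2.407 0;583 -511 0 0 0 -2.407 0;583 -511 0 0 0 -2.407 0;583 -511 0 0 0 -2.407 0;583 -511 0 0 0 -2.407 0;583 -511 0 0 0 -2.407 0;583 -511 0 0 0 -2.407 0"}}

```text
time_s: 1.6
eef_pos: [0.5454, 0.1682, 0.1915]
eef_rot: [-0.0, 0.222, 0.975, -0.0]
wrist_force: [1.4, -0.6, 1.4]
opening: 0.999
grasp_force: 0.0
```

Run:
```python
from h import *
print(sensors.get_obs()["q"].round(3),pose()[0]); plan([.5552,.1902,.19],np.radians(163))
```

```text
[ 0.091  0.172  1.618 -0.     1.352 -1.032] [0.54536912 0.16818851 0.19151014]
shift [ 0.7 24.1  1.5] turn [-0.    -0.    -0.151]
```

Request:
{"op": "carry_out", "data": {"deltas": "1 24 0 0 0 -0.151 0;1 24 0 0 0 -0.151 0;1 24 0 0 0 -0.151 0"}}

```text
time_s: 1.98
eef_pos: [0.5541, 0.1873, 0.1913]
eef_rot: [-0.001, 0.152, 0.988, -0.0]
wrist_force: [-0.8, -0.4, -0.0]
opening: 0.998
grasp_force: 0.0
```

Run:
```python
from h import *
p,r=pose(); im=vision.camera("wrist"); m=vision.camera_model("wrist"); K=m["K"]; H=m["hand_eye"]
np.savez("w.npz",im=im,p=p,q=r.as_quat())
# rectify to a world-plane top view at knob-top height z=.0945, 0.25 mm... 4 px/mm, 150 mm square
def ortho(z):
    s=500;g=(np.mgrid[0:s,0:s]-s/2)*.15/s
    W=np.stack([.5552-g[0],.1902-g[1],np.full((s,s),z)],-1).reshape(-1,3)
    C=(r.inv().apply(W-p)-H[:3,3])@H[:3,:3]
    th=np.arctan2(np.hypot(C[:,0],C[:,1]),C[:,2]); ph=np.arctan2(C[:,1],C[:,0])
    u=K[0,2]+K[0,0]*th*np.cos(ph); v=K[1,2]+K[1,1]*th*np.sin(ph)
    return cv2.remap(im,u.reshape(s,s).astype("f4"),v.reshape(s,s).astype("f4"),1)
o=ortho(.0945); cv2.drawMarker(o,(250,250),(255,255,255),0,20)
cv2.imwrite("pics/o1.png",cv2.resize(np.hstack([cv2.resize(im,(667,500)),o]),(800,343)))
cv2.imwrite("pics/o2.png",o)
```

```text
(no output)
```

View pics/o2.png

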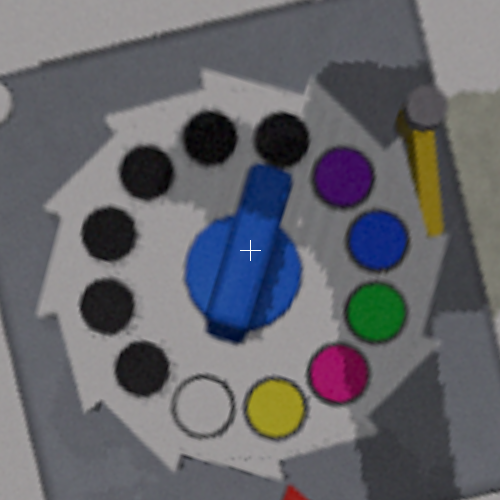

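Run:
```python
from h import *
plan([.5552,.1902,.063],np.radians(164.4))
```

```text
shift [-1.000e-01  3.400e+00  1.285e+02] turn [-0.001 -0.001 -0.033]
```

Request:
{"op": "carry_out", "data": {"deltas": "0 0 30 0 0 -0.025 0;0 0 60 0 0 -0.025 0;0 0 60 0 0 -0.025 0;0 0 60 0 0 -0.025 0"}}

```text
time_s: 2.52
eef_pos: [0.5554, 0.1874, 0.1331]
eef_rot: [0.001, 0.139, 0.99, 0.0]
wrist_force: [0.3, 0.1, -0.1]
opening: 1.002
grasp_force: 0.0
```

Run:
```python
from h import *
print(pose()[0]);plan([.5552,.1902,.063],np.radians(164.4))
```

```text
[0.55535575 0.18740123 0.13312582]
shift [ 1.   2.6 70.1] turn [ 0.001  0.001 -0.007]
```

Request:
{"op": "carry_out", "data": {"deltas": "1 2.6 20 0 0 -0.007 0;1 2.6 45 0 0 -0.007 0;1 2.6 60 0 0 -0.007 0;1 2.6 70 0 0 -0.007 0;1 2.6 70 0 0 -0.007 0;1 2.6 70 0 0 -0.007 0"}}

```text
time_s: 3.28
eef_pos: [0.5551, 0.1909, 0.0627]
eef_rot: [0.001, 0.135, 0.991, 0.0]
wrist_force: [0.1, 0.2, -0.6]
opening: 0.996
grasp_force: 0.0
```

Run:
```python
from h import *
print(pose()[0]);plan([.5552,.1902,.063],np.radians(164.4))
```

```text
[0.55512178 0.19093202 0.06267605]
shift [-0.3 -0.7 -0.3] turn [0.001 0.001 0.001]
```

Well placed. Close on the bar.

Request:
{"op": "carry_out", "data": {"deltas": "0 -0.6 0 0 0 0 0.5;0 -0.6 0 0 0 0 0.8;0 -0.6 0 0 0 0 1;0 -0.6 0 0 0 0 1;0 -0.6 0 0 0 0 1;0 -0.6 0 0 0 0 1;0 -0.6 0 0 0 0 1;0 -0.6 0 0 0 0 1"}}

```text
time_s: 4.28
eef_pos: [0.5542, 0.1903, 0.0618]
eef_rot: [-0.0, 0.135, 0.991, -0.0]
wrist_force: [0.5, 0.3, 0.8]
opening: -0.004
grasp_force: 0.0
```

Run:
```python
from h import *
print({k:np.round(v,3) for k,v in sensors.get_obs().items()})
a=vision.camera("wrist"); b=vision.camera("scene")[90:240,250:400]; 
cv2.imwrite("pics/s1.png",np.hstack([cv2.resize(a,(440,330)),cv2.resize(b,(330,330),interpolation=2)]))
```

```text
{'time_s': np.float64(4.275), 'q': array([ 0.128,  0.351,  1.679,  0.   ,  1.112, -1.172]), 'dq': array([-0.002, -0.002, -0.001,  0.001, -0.   ,  0.   ]), 'joint_efforts': array([-1.0000e-03, -4.8568e+01, -3.0754e+01, -0.0000e+00,  1.0000e-03,
        0.0000e+00]), 'eef_pos': array([0.554, 0.19 , 0.062]), 'eef_rot': array([-0.   ,  0.135,  0.991, -0.   ]), 'wrist_force': array([0.546, 0.323, 0.792]), 'torque': array([ 0.052, -0.053, -0.011]), 'grasp_force': np.float64(0.0), 'opening': np.float64(-0.004)}
```

View pics/s1.png

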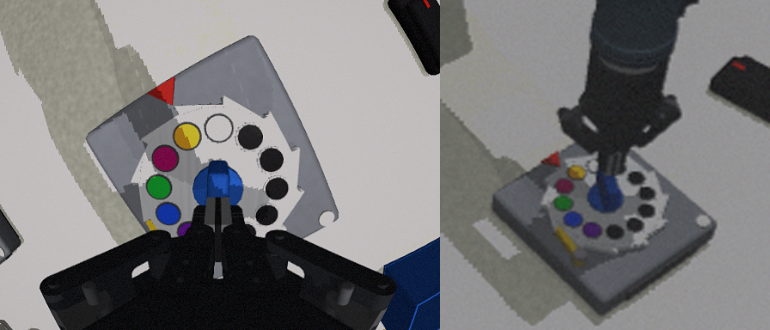

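The wheel is still with yellow at the pointer, and the fingers are at the bar around (218,200). The sensor reads fully shut with no grip force, so I'll zoom in to check.

Run:
```python
from h import *
a=vision.camera("wrist")[170:340,170:340]; b=vision.camera("scene")[115:200,285:370]
o=np.hstack([cv2.resize(i,(400,400),interpolation=2) for i in(a,b)])
cv2.imwrite("pics/s2.png",cv2.convertScaleAbs(o,alpha=1.8,beta=15))
```

```text
(no output)
```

View pics/s2.png

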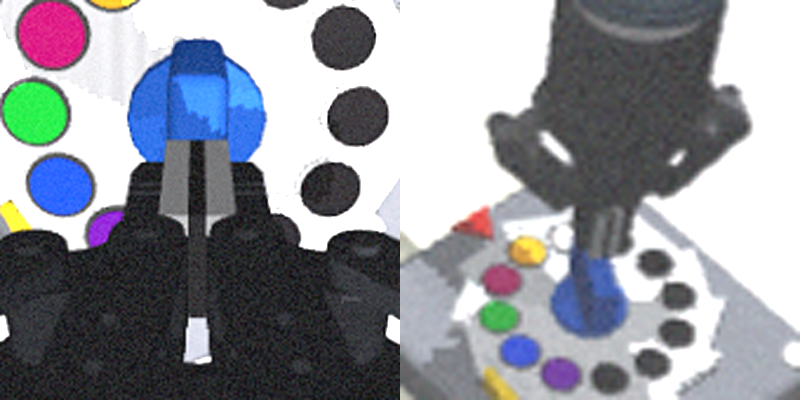

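Run:
```python
from h import *
p,r=pose(); m=vision.camera_model("wrist"); K=m["K"]; H=m["hand_eye"]; t=vision.camera_model("top"); s=vision.camera_model("scene")
def w(Pt):
    C=(Pt-H[:3,3])@H[:3,:3]; th=np.arctan2(np.hypot(C[0],C[1]),C[2]); ph=np.arctan2(C[1],C[0])
    return ((np.array([K[0,2]+K[0,0]*th*np.cos(ph),K[1,2]+K[1,1]*th*np.sin(ph)])-170)/.425).round(0)
def sc(W):
    c=s["extrinsics"]@np.append(W,1); u=s["K"]@c[:3]; return ((u[:2]/u[2]-[285,115])*4.706+[400,0]).round(0)
print("tcp wrist",w(np.zeros(3)),"pad",w(np.array([.011,0,-.019])),w(np.array([.011,0.007,-.019])),"scene tcp",sc(p))
c=np.array([.5552,.1902,0]);d=np.array([np.cos(np.radians(164.4)),np.sin(np.radians(164.4)),0])
for z in(.0515,.0585,.0945):
  for k in(.025,-.025): W=c+k*d+[0,0,z]; print(z,k,"wrist",w(r.inv().apply(W-p)),"scene",sc(W))
```

```text
tcp wrist [193. 115.] pad [193. 101.] [221. 101.] scene tcp [588. 293.]
0.0515 0.025 wrist [194.  23.] scene [575. 270.]
0.0515 -0.025 wrist [194. 182.] scene [598. 344.]
0.0585 0.025 wrist [194.  28.] scene [577. 262.]
0.0585 -0.025 wrist [194. 193.] scene [599. 336.]
0.0945 0.025 wrist [193.  67.] scene [584. 217.]
0.0945 -0.025 wrist [193. 257.] scene [608. 292.]
```

The bar appears where expected. However, the finger tips show at wrist-crop y≈140 and scene y≈250, against 101–115 and 293 expected for the TCP. They seem to end about 30 mm short of the TCP, closed just above the bar. I'll work out the offset.

Run:
```python
from h import *
m=vision.camera_model("wrist"); K=m["K"]; H=m["hand_eye"]
def w(Pt):
    C=(np.array(Pt)-H[:3,3])@H[:3,:3]; th=np.arctan2(np.hypot(C[0],C[1]),C[2]); ph=np.arctan2(C[1],C[0])
    return ((np.array([K[0,2]+K[0,0]*th*np.cos(ph),K[1,2]+K[1,1]*th*np.sin(ph)])-170)/.425).round(0)
for z in(0,-.02,-.03,-.035,-.04,-.05): print(z,w([.011,.009,z]),w([.011,-.009,z]))
```

```text
0 [226.  77.] [160.  78.]
-0.02 [229. 102.] [156. 102.]
-0.03 [231. 117.] [154. 117.]
-0.035 [232. 125.] [152. 125.]
-0.04 [233. 133.] [151. 133.]
-0.05 [235. 151.] [148. 151.]
```

Request:
{"op": "carry_out", "data": {"deltas": "0 0 -20 0 0 0 1;0 0 -40 0 0 0 1;0 0 -40 0 0 0 1;0 0 -40 0 0 0 1"}}

```text
time_s: 4.97
eef_pos: [0.5538, 0.1902, 0.101]
eef_rot: [-0.0, 0.135, 0.991, -0.0]
wrist_force: [-0.2, 0.3, -0.3]
opening: -0.003
grasp_force: 0.0
```

Run:
```python
from h import *
p,r=pose(); s=vision.camera_model("scene")
a=vision.camera("wrist")[170:340,170:340]; b=vision.camera("scene")[100:185,285:370]
c=s["extrinsics"]@np.append(p,1); u=s["K"]@c[:3]; print(p,sensors.get_obs()["opening"],"scene tcp",(u[:2]/u[2]-[285,100])*4.706+[400,0])
o=np.hstack([cv2.resize(i,(400,400),interpolation=2) for i in(a,b)])
cv2.imwrite("pics/s3.png",cv2.convertScaleAbs(o,alpha=1.8,beta=15))
```

```text
[0.55378407 0.19016846 0.10104422] -0.0012562417186022597 scene tcp [595.85361498 314.09653958]
```

View pics/s3.png

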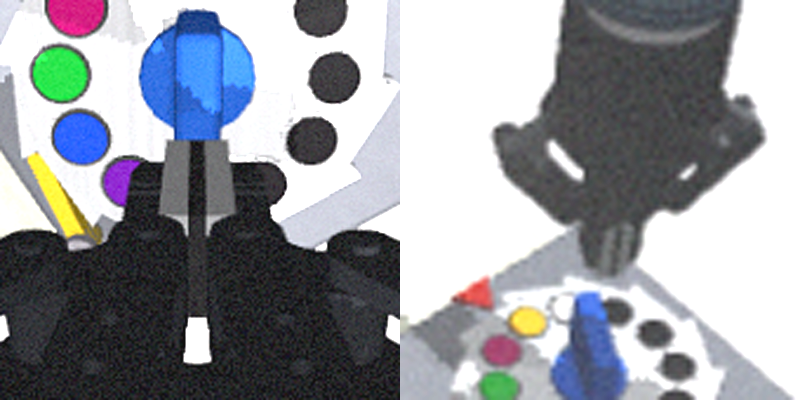

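The tips end about 35–45 mm behind the TCP in both views: scene (608,273) against the TCP at (596,314), and wrist y=140. They closed above the bar without touching it. TCP z≈0.032 gives 17–28 mm of overlap and still clears the collar and the gripper body. I'll open and go down in stages.

Request:
{"op": "carry_out", "data": {"deltas": "-1.4 0.4 0 0 0 0 0;-1.4 0.4 0 0 0 0 0;-1.4 0.4 0 0 0 0 0;-1.4 0.4 0 0 0 0 0;-1.4 0.4 0 0 0 0 0;-1.4 0.4 0 0 0 0 0;-1.4 0.4 15 0 0 0 0;-1.4 0.4 35 0 0 0 0;-1.4 0.4 40 0 0 0 0;-1.4 0.4 45 0 0 0 0;-1.4 0.4 50 0 0 0 0;-1.4 0.4 50 0 0 0 0"}}

```text
time_s: 6.58
eef_pos: [0.5556, 0.1903, 0.0517]
eef_rot: [-0.0, 0.135, 0.991, -0.0]
wrist_force: [-0.1, 0.5, 0.5]
opening: 0.997
grasp_force: 0.0
```

Request:
{"op": "carry_out", "data": {"deltas": "0 0 4 0 0 0 0;0 0 8 0 0 0 0;0 0 12 0 0 0 0;0 0 16 0 0 0 0;0 0 19 0 0 0 0;0 0 19 0 0 0 0"}}

```text
time_s: 7.32
eef_pos: [0.5554, 0.1903, 0.0324]
eef_rot: [-0.0, 0.135, 0.991, -0.0]
wrist_force: [0.1, -0.3, 0.1]
opening: 1.002
grasp_force: 0.0
```

No contact. Close.

Request:
{"op": "carry_out", "data": {"deltas": "0 0 0 0 0 0 1;0 0 0 0 0 0 1;0 0 0 0 0 0 1;0 0 0 0 0 0 1;0 0 0 0 0 0 1;0 0 0 0 0 0 1;0 0 0 0 0 0 1;0 0 0 0 0 0 1"}}

```text
time_s: 8.32
eef_pos: [0.5556, 0.1899, 0.0331]
eef_rot: [-0.0, 0.135, 0.991, -0.0]
wrist_force: [-2.8, -3.3, 6.4]
opening: 0.151
grasp_force: 59.1
```

Gripped: opening 0.151 is about 13 mm, at 59 N. Turn clockwise (+z tool).

Request:
{"op": "carry_out", "data": {"deltas": "0 0 0 0 0 0.1 1;0 0 0 0 0 0.2 1;0 0 0 0 0 0.3 1;0 0 0 0 0 0.4 1;0 0 0 0 0 0.5 1;0 0 0 0 0 0.6 1;0 0 0 0 0 0.7 1;0 0 0 0 0 0.8 1;0 0 0 0 0 0.9 1;0 0 0 0 0 1 1;0 0 0 0 0 1 1"}}

```text
time_s: 9.7
eef_pos: [0.5565, 0.1906, 0.0331]
eef_rot: [0.001, 0.593, 0.805, 0.001]
wrist_force: [0.3, -0.2, 1.5]
opening: 0.148
grasp_force: 58.5
```

Run:
```python
from h import *
o=sensors.get_obs(); print(o["torque"],o["q"].round(2),np.degrees(pose()[1].apply([1,0,0])[:2]@np.array([0,0])), np.degrees(np.arctan2(*pose()[1].apply([1,0,0])[1::-1])))
a=vision.camera("wrist"); cv2.imwrite("pics/t1.png",cv2.convertScaleAbs(a,alpha=1.4))
```

```text
[-0.01178053 -0.17070076  0.05887573] [ 0.13  0.4   1.69  0.    1.06 -0.17] 0.0 107.26006934150136
```

View pics/t1.png

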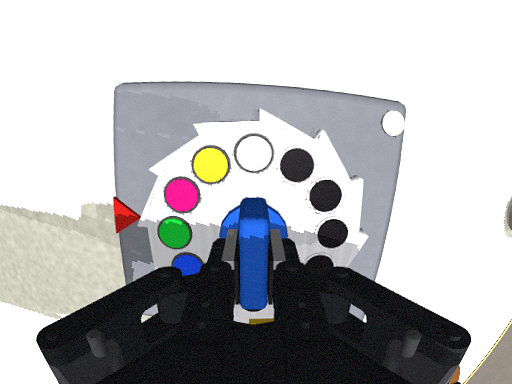

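The bar sits firmly between the pads. The red pointer at (125,215) lies just before green at (175,232), so the wheel followed the turn of about 57°. Now the last 0.24 rad, plus a settle.

Request:
{"op": "carry_out", "data": {"deltas": "0 0 0 0 0 0.06 1;0 0 0 0 0 0.12 1;0 0 0 0 0 0.18 1;0 0 0 0 0 0.24 1;0 0 0 0 0 0.24 1;0 0 0 0 0 0.24 1"}}

```text
time_s: 10.5
eef_pos: [0.5567, 0.1907, 0.0331]
eef_rot: [0.001, 0.685, 0.729, 0.001]
wrist_force: [5.5, 2.3, -0.6]
opening: 0.15
grasp_force: 58.4
```

Run:
```python
from h import *
o=sensors.get_obs(); print(o["torque"].round(3),np.degrees(np.arctan2(*pose()[1].apply([1,0,0])[1::-1])))
```

```text
[ 0.31  -0.78   0.082] 93.5518042830452
```

Total turn is 70.9°, which puts the wheel at about 1.76. Let go and lift straight up.

Request:
{"op": "carry_out", "data": {"deltas": "0 0 0 0 0 0 0;0 0 0 0 0 0 0;0 0 0 0 0 0 0;0 0 0 0 0 0 0;0 0 0 0 0 0 0;0 0 0 0 0 0 0;0 0 -20 0 0 0 0;0 0 -50 0 0 0 0;0 0 -90 0 0 0 0;0 0 -130 0 0 0 0;0 0 -130 0 0 0 0;0 0 -130 0 0 0 0"}}

```text
time_s: 12.0
eef_pos: [0.5556, 0.1903, 0.1635]
eef_rot: [0.0, 0.686, 0.728, 0.0]
wrist_force: [0.4, -0.5, -0.1]
opening: 0.996
grasp_force: 0.0
```

Run:
```python
from h import *
a=cv2.resize(vision.camera("wrist"),(430,322)); b=cv2.resize(vision.camera("scene")[120:240,255:390],(362,322),interpolation=2)
cv2.imwrite("pics/f1.png",cv2.convertScaleAbs(np.hstack([a,b]),alpha=1.3))
```

```text
(no output)
```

View pics/f1.png

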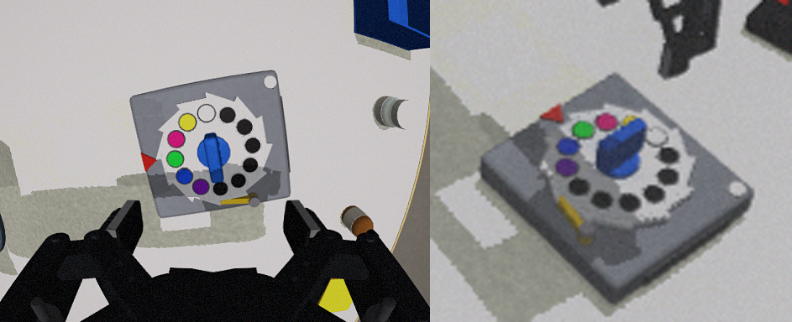

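Green (175,159) now sits in line with the red pointer (148,161) and the wheel centre (213,152). The bar has run back about 10° onto the tooth, the pawl lies in, and the gripper is clear.

```bash
python3 -c "
from bench import ctrl; print(ctrl.hand_in())"
```

```text
the job is handed in; nothing more can be done
None
```

The blue-knob wheel now rests on its pawl with the green filter at the red pointer, the black-knob wheel was never touched, and the job was handed in at about 12 s of the 35 s allowed.

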